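Hold a swab ready over the next sample tube

ROBOT

A 6-joint arm with a two-finger parallel gripper is mounted at the origin on the work surface. World frame = base frame: x ahead of the robot, y to its left, z up, the work surface at z = 0. Lengths are in mm, angles in rad, forces in N, time in s.
With the tool pointing down it reaches from about 350 to 1000 mm from the base axis. Payload 7.1 kg.
Tool frame: the origin (TCP) lies on the centre line of the jaws, within the pads' length; the fingertips stand 19 mm ahead of it and the grasp point (between the pads) is the TCP; z points along the fingers, y is the line along which they close (so a half turn about z gives the same grasp; the last joint's range is limited). The gripper opens to 85 mm and grips with 20 to 120 N. Pads are 22 mm wide; open, the fingers measure 114 mm over their backs; the gripper's body (76 mm by 85 mm) begins 54 mm behind the grasp point. The pads swing forward as they close: fully open they stand 13 mm farther back than shut.
Start: joints at [-1.193, 0.423, 1.63, -0, 1.089, -0.019], TCP at [241.559, -576.415, 250.319] pointing down, gripper open.
Joint ranges: [-3, 3], [-0.9, 2.11], [0.09, 2.58], [-1.31, 4.45], [0.11, 2.69], [-2.54, 2.54]. Speed limits (rad/s): [2.39, 2.39, 3.01, 3.14, 3.14, 3.14].

INTERFACE

Orientations are given as [roll, pitch, yaw] about the fixed x, y, z axes, in that order (R = Rz(yaw) Ry(pitch) Rx(roll)).
In Python, from rig import arm gives the robot as it stands.
- The arm moves only by the tool move_arm, never from a script. Its argument "series" is a list of rows, each a list of 3 entries, a list of its own where there are three numbers: the turn, a rotation vector about the tool's x, y, z normalised to -1 to 1, where 1 is 1.5 rad, then the shift along the tool's x, y, z normalised to -1 to 1, where 1 is 8 cm, then the gripper's target within -1 to 1 (fully open at 1, half-way at 0, shut at -1). A call has 1 to 20 rows; each row shifts and turns the commanded pose from where the row before left it, along the tool's axes as they then stand; what a row does not reach is not made up. A row lasts 1/10 s, in which the tool goes at most 50 mm and 8.59 degrees, less where a joint would pass 70% of its speed; a pose out of reach is approached as far as the arm can. A call with a number of a shift or a turn outside -1 to 1 is refused whole. A call with a gripper value outside its range is refused whole. The fingers move at their own pace and stop on an object; the grip force is fixed at half the most. Time passes only in rows, so rows that do not move let the fingers close. It gives the time, the measured TCP pose, the force, the opening and the grip force at its end, in the units of the state.
- arm.observe(): the state, without advancing time (a new reading comes with each control period).
- arm.camera(name): name is "scene" or "top" or "wrist"; returns the picture (384x512x3 uint8, red, green, blue); there is no depth.
- arm.camera_info(name): a dict with "intrinsics" (3x3 intrinsics, pixels), "distortion" ([k1, k2, p1, p2, k3] as OpenCV has them; the pictures are not rectified), "T" (4x4, takes a point from camera to world coordinates). Camera axes: x right, y up, looking along -z (the intrinsics and any distortion apply to the point x, -y, -z); pixel columns grow to the right and rows downward; lengths in mm; the calibration is good to about 2 mm. A picture is of the moment at which its call begins: read the wrist's pose just before it. camera_info takes no time and is no camera call; for the wrist camera it gives the pose at the moment of the call.
- arm.close_job(): hands the job in; it is judged then, once.
Trained networks look in the newest picture that a camera, given by its name, has taken for a name from the list of things; names that differ only in an ending like _2 or _b are one class to them, and where a whole thing is asked for, a point or a joint stands for the part that bears it (a point fixed in the world has none). Each returns a list of dicts, best first, with "score" (0 to 1); they miss things now and then, are a little off and sometimes report something else, mostly with a low value. They report only what shows in the picture. A call takes as long as a camera call. They do not tell look-alikes from the thing itself.
- arm.cut_out(camera, thing): "region" (384x512 bool, what is visible of it) and "bbox" ([left, top, width, height] in pixels, round what is visible of it).
The state is a dict: "t": time; "q": joint angles; "qvel": joint speeds; "joint_torque": joint torques, N m; "tcp_pos": TCP position; "eef_rot": TCP orientation; "wrist_force": force on the tool from outside, world axes, zero at the start; "torque": the same for the moment, N m; "finger_gap": finger opening in mm; "gripper_force": force on a finger pad.
Only numpy, scipy, OpenCV 4.12 (cv2) and the standard library are available. Lean on these libraries where they do the work, as an engineer would, in place of code of your own. Each camera call takes 0.05 s, during which the arm holds its last target. There are 200 camera calls.

TASK

Press the orange tube's open cap fully shut, then flip the blue tube's cap open until it stands about upright or further back, leaving the black one shut. Then lift the red-handled swab out of its stand and carry it over the tub, higher than its lid, without letting the swab touch the tub, the rack or any tube, or pushing the tub, bottle or tongs out of place. Finish still holding the swab, upright and still, its white tip centred over the blue tube's mouth about 10 mm above the rim and not touching, ready for the keeper to snip the tip off into the tube.

Things in the scene. Friction and masses are not known exactly. Their poses are not given: they have to be found in the camera images.
- rack: White plastic tube rack screwed to the bench (it does not move), 70 x 240 mm footprint, tubes in one row along its y axis, 75 mm apart. Origin: centre of its underside on the bench; x points away from the robot (yaw within 0.25 rad), z up. Top plate at 58 mm; the tubes stand up through it.
- orange_tube: Clear upright sample tube, outer diameter 28 mm, inner 23 mm, 90 mm tall, seated firmly in the rack 8 mm above the bench, with a flip cap (orange); its cap stands open at the start. Origin: centre of its bottom; axes parallel to the rack's.
- orange_mouth (a point): Centre of the orange tube's mouth at rim height (98 mm above the bench), fixed; z up.
- orange_hinge (a point): Hinge line of the orange cap: 18 mm from the mouth centre along the rack's +x, at rim height, axis along the rack's y; fixed.
- orange_lip (a point): Middle of the orange cap's finger lip, moves with the cap; 44 mm from the hinge. The cap is a disc of diameter 32 mm, 6 mm thick, lying on the rim when shut, with a straight lip 12 mm wide (along the rack's y, can be pinched) and 6 mm thick that juts 19 mm beyond the disc, towards the robot when shut; the lip's end is 53 mm from the hinge.
- orange_cap (a joint): Angle of the orange cap, rad: 0 shut on the rim, grows as the lip swings up and over away from the robot, about 1.57 upright, stop at 1.9. Stiff hinge (25 N mm): the cap stays where it is left.
- blue_tube: Clear upright sample tube, outer diameter 28 mm, inner 23 mm, 90 mm tall, seated firmly in the rack 8 mm above the bench, with a flip cap (blue); its cap is shut at the start. Origin: centre of its bottom; axes parallel to the rack's.
- blue_mouth (a point): Centre of the blue tube's mouth at rim height (98 mm above the bench), fixed; z up.
- blue_hinge (a point): Hinge line of the blue cap: 18 mm from the mouth centre along the rack's +x, at rim height, axis along the rack's y; fixed.
- blue_lip (a point): Middle of the blue cap's finger lip, moves with the cap; 44 mm from the hinge. The cap is a disc of diameter 32 mm, 6 mm thick, lying on the rim when shut, with a straight lip 12 mm wide (along the rack's y, can be pinched) and 6 mm thick that juts 19 mm beyond the disc, towards the robot when shut; the lip's end is 53 mm from the hinge.
- blue_cap (a joint): Angle of the blue cap, rad: 0 shut on the rim, grows as the lip swings up and over away from the robot, about 1.57 upright, stop at 1.9. Stiff hinge (25 N mm): the cap stays where it is left.
- black_tube: Clear upright sample tube, outer diameter 28 mm, inner 23 mm, 90 mm tall, seated firmly in the rack 8 mm above the bench, with a flip cap (black); its cap is shut and stays shut (bystander). Origin: centre of its bottom; axes parallel to the rack's.
- black_mouth (a point): Centre of the black tube's mouth at rim height (98 mm above the bench), fixed; z up.
- black_hinge (a point): Hinge line of the black cap: 18 mm from the mouth centre along the rack's +x, at rim height, axis along the rack's y; fixed.
- black_lip (a point): Middle of the black cap's finger lip, moves with the cap; 44 mm from the hinge. The cap is a disc of diameter 32 mm, 6 mm thick, lying on the rim when shut, with a straight lip 12 mm wide (along the rack's y, can be pinched) and 6 mm thick that juts 19 mm beyond the disc, towards the robot when shut; the lip's end is 53 mm from the hinge.
- black_cap (a joint): Angle of the black cap, rad: 0 shut on the rim, grows as the lip swings up and over away from the robot, about 1.57 upright, stop at 1.9. Stiff hinge (25 N mm): the cap stays where it is left.
- swab: Sampling swab standing upright in its stand, about 40 g, 140 mm long, round all over. Origin: bottom of the white tip; z runs up along it. White tip diameter 8.4 mm, 16 mm long; thin shaft diameter 5 mm; red collar diameter 26 mm at 75 to 80 mm, which rests on the stand's rim; red handle diameter 16 mm from 80 to 140 mm.
- swab_tip (a point): Lowest point of the swab's white tip.
- swab_handle (a point): Point on the swab's axis in the red handle, 115 mm above the tip's bottom: a good place to grip.
- stand: Grey round swab stand fixed to the bench, foot diameter 64 mm, body diameter 48 mm, 90 mm tall, with a 16 mm vertical hole in which the swab hangs by its collar, tip 15 mm above the bench. Lift the swab straight up by 80 mm to clear it. Origin: centre of its underside.
- tub: Shut clear keeping tub with white lid and red clips, between stand and rack, 234 x 130 mm (x, y), 119 mm tall, 0.8 kg, loose (bystander). Origin: centre of its underside.
- bottle: White squirt bottle with a blue label, diameter 60 mm, 155 mm tall, loose, beyond the rack's left end (bystander). Origin: centre of its underside.
- tongs: Steel feeding tongs lying flat, 185 x 25 mm, 8 mm thick, long axis x, loose on the bench behind the work (bystander). Origin: centre of its underside.
Things that resemble listed ones, but are neither listed nor needed, are in the scene too. There is more than one size of the swab; the one meant has the size given above.

How it is judged (in metres and radians):
On the way, in this order (a step that is already met when the one before it is completed fails the run):
1. the orange cap is pressed shut while the blue one is still shut (value of joint orange_cap below 0.1 rad and value of joint blue_cap below 0.3 rad), for 0.2 s.
2. the blue cap is open, the swab still in its stand (value of joint blue_cap above 1.3 rad and value of joint orange_cap below 0.1 rad and horizontal distance between swab and stand below 0.02 m and height (world z) of swab_tip below 0.03 m), for 0.2 s.
3. the swab is lifted out of its stand in the gripper (height (world z) of swab_tip above 0.095 m and contact force between the fingers and swab above 0.5 N and horizontal distance between swab and stand below 0.2 m), for 0.1 s.
At the end, for the whole second after the job is handed in: The program ends with the swab still gripped and at rest, tilted less than 0.2 rad, its tip within 8 mm horizontally of the blue mouth's centre and 2 to 22 mm above the rim, touching no tube, rack, stand or tub; orange and black caps shut (under 0.1 rad), blue cap open beyond 1.3 rad (horizontal distance between swab_tip and blue_mouth below 0.008 m and z of swab_tip in the frame of blue_mouth between 0.002 and 0.022 m and angle between swab's own z axis and vertical below 0.2 rad and contact force between the fingers and swab above 1 N and linear speed of swab below 0.02 m/s and contact force between swab and orange_tube below 0.05 N and contact force between swab and blue_tube below 0.05 N and contact force between swab and black_tube below 0.05 N and contact force between swab and rack below 0.05 N and contact force between swab and stand below 0.05 N and contact force between swab and tub below 0.05 N and value of joint each of orange_cap, black_cap below 0.1 rad and value of joint blue_cap above 1.3 rad); the arm keeps its last pose, push and grip.
It fails at once if the swab touches a tube, a cap, the rack or the tub (over 0.5 N) (contact force between swab and orange_tube above 0.5 N or contact force between swab and blue_tube above 0.5 N or contact force between swab and black_tube above 0.5 N or contact force between swab and rack above 0.5 N or contact force between swab and tub above 0.5 N).
It fails at once if the swab's tip passes the tub's place (within its width, 50 mm either side of its middle) lower than its lid (y of swab_tip in the frame of tub between -0.05 and 0.05 m and z of swab_tip in the frame of tub below 0.118 m).
It fails at once if the black cap is opened (over 0.25 rad) (value of joint black_cap above 0.25 rad).
It fails at once if the tub, bottle or tongs is pushed more than 20 mm, or one of the first two tipped (distance of any of tub, bottle, tongs from where it was at the start of the episode above 0.02 m or angle between any of tub, bottle's own z axis and vertical above 0.3 rad).
It also fails if it takes over 69 s, if anything falls off the work surface, if the arm or the gripper's body presses on something with over 40 N, if the wrist force passes 120 N, or if a joint passes its speed limit or range.

## Working session

There is one attempt and no reset: what is moved stays moved. The work goes in short steps, Python scripts to look and compute and a tool call to move; the robot and the scene stay as the last step left them, time stands still between calls to the robot, and variables do not carry over. Pictures are saved under pics/ and viewed, at most 10 in all, crops included, and the job is handed in when it is done.

Besides the shell and the picture viewer there is one more tool, called after "Call:" as a command line: name --argument value ..., lists and objects as JSON in quotes. move_arm: Moves the arm, as the interface text tells. Scaled input: -1 to 1 covers 8 cm each way for a shift and 1.5 rad each way for a turn. Its arguments: {"type":"object","properties":{"series":{"type":"array"}},"required":["series"]}

```bash
ls; mkdir -p pics; python3 - <<'E'
from rig import arm
import cv2,numpy as np
for c in ["scene","top"]:
    im=arm.camera(c); cv2.imwrite(f"pics/{c}0.png",im[:,:,::-1])
    i=arm.camera_info(c); print(c,np.round(i["intrinsics"],1).tolist(),np.round(i["distortion"],4),np.round(i["T"],3).tolist())
    for th in ["orange_tube","blue_tube","black_tube","orange_cap","blue_cap","black_cap","swab","stand","tub","rack","bottle","tongs"]:
        for d in arm.cut_out(c,th)[:4]:
            r=d["region"]; ys,xs=np.nonzero(r); print(th,round(d["score"],2),d["bbox"],(round(xs.mean(),1),round(ys.mean(),1)) if len(xs) else 0)
print(arm.observe())
E
```

```text
pics
scene [[434.2, 0.0, 255.2], [0.0, 434.2, 191.8], [0.0, 0.0, 1.0]] [-0.0728  0.      0.      0.      0.    ] [[0.459, -0.631, 0.626, 1422.197], [0.888, 0.337, -0.311, -375.805], [-0.015, 0.699, 0.715, 1017.541], [0.0, 0.0, 0.0, 1.0]]
orange_tube 0.73 [287.1, 147.6, 13.3, 24.1] (np.float64(292.6), np.float64(157.0))
blue_tube 0.75 [267.9, 148.6, 5.3, 30.2] (np.float64(270.6), np.float64(161.6))
blue_tube 0.59 [244.2, 155.8, 10.9, 27.8] (np.float64(248.5), np.float64(167.5))
black_tube 0.72 [244.9, 152.5, 8.7, 28.5] (np.float64(248.4), np.float64(167.4))
orange_cap 0.64 [290.8, 146.5, 8.1, 6.3] (np.float64(295.6), np.float64(149.8))
blue_cap 0.7 [161.5, 158.2, 76.8, 91.6] (np.float64(201.9), np.float64(200.7))
blue_cap 0.6 [266.9, 149.7, 7.9, 10.5] (np.float64(269.8), np.float64(154.4))
blue_cap 0.33 [265.6, 147.6, 11.6, 31.4] (np.float64(270.6), np.float64(160.5))
black_cap 0.51 [291.4, 146.1, 7.1, 9.8] (np.float64(295.9), np.float64(150.6))
swab 0.64 [90.4, 184.2, 45.0, 29.5] (np.float64(122.7), np.float64(191.0))
swab 0.47 [132.2, 191.7, 12.1, 19.8] (np.float64(137.2), np.float6
[... 2100 characters left out ...]
 1.3, 'q': array([-1.19296896e+00,  4.23084544e-01,  1.62990175e+00, -1.44224447e-05,
        1.08861567e+00, -1.89927496e-02]), 'qvel': array([-9.13350446e-06, -2.40469895e-04,  2.07634004e-04,  1.18618748e-03,
       -1.19022193e-03, -1.06356800e-03]), 'joint_torque': array([ 7.84970484e-05, -5.57352769e+01, -2.82147557e+01,  2.56393162e-05,
        7.22332716e-04, -6.44805596e-05]), 'tcp_pos': array([ 241.57169636, -576.40476184,  250.32802982]), 'eef_rot': array([-3.14158310e+00,  1.25988541e-05,  3.96826808e-01]), 'wrist_force': array([ 0.00652328,  0.13543146, -0.3313349 ]), 'torque': array([-0.00177145,  0.01178984, -0.01401221]), 'gripper_force': 0.0, 'finger_gap': 85.37403226915622}
```

```bash
python3 - <<'E'
import cv2,numpy as np
t=cv2.imread("pics/top0.png");s=cv2.imread("pics/scene0.png")
a=cv2.resize(t[150:310,150:410],(800,492),interpolation=3)
cv2.imwrite("pics/a.png",a)
cv2.imwrite("pics/b.png",cv2.resize(s[110:300,70:320],(789,600),interpolation=3))
E
```

```text
(no output)
```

View pics/a.png

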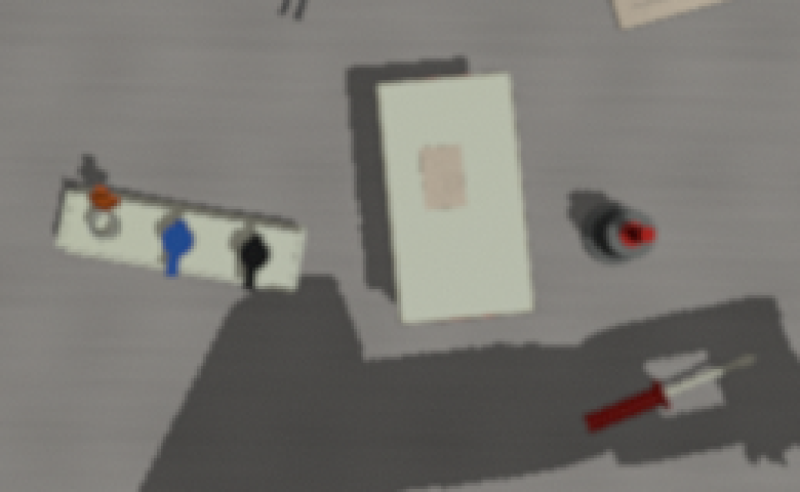

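View pics/b.png

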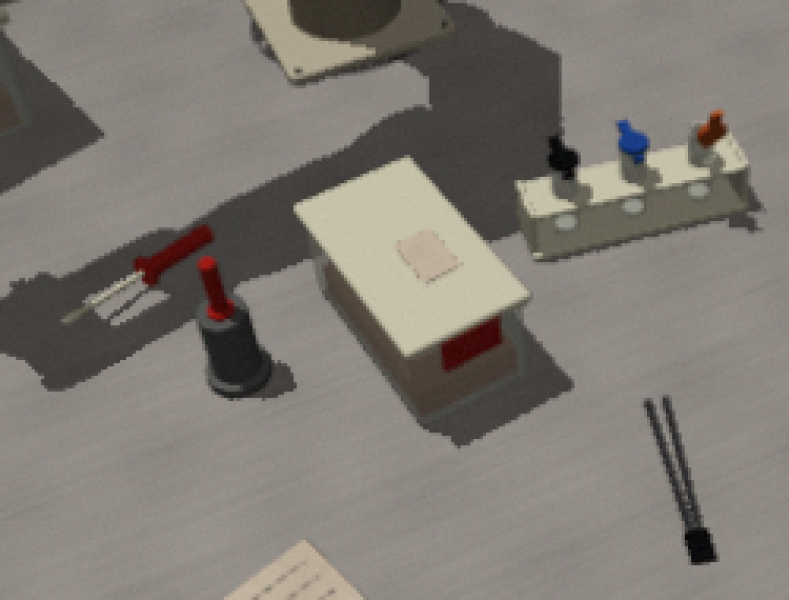

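Top view: orange cap open at about px (183,214), blue cap (207,229), black cap (231,233), tub (297,213), red swab standing in its stand (356,225). Look-alikes are the lying dark-red swab at about (357,280), which is bigger and has no stand, and the standing red one, which is in the stand with the right handle. The standing one is the one meant; the scene crop shows it at crop (210,285).

```bash
cat > h.py <<'E'
from rig import arm
import cv2,numpy as np
def ray(i,uv):
    K=np.array(i["intrinsics"]);T=np.array(i["T"])
    p=cv2.undistortPoints(np.array(uv,float).reshape(-1,1,2),K,np.array(i["distortion"])).reshape(-1,2)
    d=np.c_[p[:,0],-p[:,1],-np.ones(len(p))]@T[:3,:3].T
    return T[:3,3],d
def at(i,uv,z):
    o,d=ray(i,uv); return o+d*((z-o[2])/d[:,2])[:,None]
def proj(i,P):
    T=np.array(i["T"]);q=(np.atleast_2d(P)-T[:3,3])@T[:3,:3]; q=q*[1,-1,-1]
    return cv2.projectPoints(q,np.zeros(3),np.zeros(3),np.array(i["intrinsics"]),np.array(i["distortion"]))[0].reshape(-1,2)
def blobs(im,kind,box=None,amin=15):
    h=cv2.cvtColor(im,cv2.COLOR_RGB2HSV).astype(int);H,S,V=h[...,0],h[...,1],h[...,2]
    m={"blue":(abs(H-110)<12)&(S>130)&(V>60),"orange":(H>4)&(H<18)&(S>140)&(V>70),"red":((H<4)|(H>174))&(S>150)&(V>60),"black":(V<35),"white":(V>170)&(S<50)}[kind].astype(np.uint8)
    if box: k=np.zeros_like(m);x,y,w,hh=box;k[y:y+hh,x:x+w]=1;m*=k
    n,l,st,c=cv2.connectedComponentsWithStats(m)
    return sorted([(int(st[j,4]),c[j].round(1).tolist(),st[j,:4].tolist(),l==j) for j in range(1,n) if st[j,4]>=amin],key=lambda a:-a[0])
def R2t(ob):
    return cv2.Rodrigues(np.eye(3))[0]
E
python3 - <<'E'
from h import *
it,isc=arm.camera_info("top"),arm.camera_info("scene")
t=cv2.imread("pics/top0.png")[:,:,::-1].copy();s=cv2.imread("pics/scene0.png")[:,:,::-1].copy()
for k in ["blue","orange","red","black"]:
    for nm,im,i,bx in (("top",t,it,(150,190,260,60)),("scene",s,isc,(110,130,210,110))):
        for b in blobs(im,k,bx,10)[:3]: print(k,nm,b[0],b[1],b[2],at(i,[b[1]],102).round(0).tolist())
# rack top at z=58
for b in blobs(t,"white",(160,190,100,70),100)[:1]:
    pts=cv2.boxPoints(cv2.minAreaRect(np.argwhere(b[3])[:,::-1].astype(np.float32)));P=at(it,pts,58);print("rack",b[0],P.round(0).tolist(),P.mean(0))
for b in blobs(t,"white",(260,165,70,100),100)[:1]:
    pts=cv2.boxPoints(cv2.minAreaRect(np.argwhere(b[3])[:,::-1].astype(np.float32)));P=at(it,pts,119);print("tub",b[0],P.round(0).tolist(),P.mean(0))
i=arm.camera_info("wrist");print(np.round(i["intrinsics"],1).tolist(),np.round(i["T"],3).tolist())
E
```

```text
blue top 83 [206.8, 228.8] [203, 222, 9, 17] [[491.0, 147.0, 102.0]]
blue scene 70 [269.9, 154.6] [266, 149, 9, 13] [[495.0, 141.0, 102.0]]
orange top 43 [183.1, 214.0] [180, 210, 8, 8] [[533.0, 218.0, 102.0]]
orange scene 14 [292.4, 151.5] [291, 149, 4, 7] [[516.0, 212.0, 102.0]]
red top 51 [356.2, 225.8] [352, 223, 10, 7] [[508.0, -297.0, 102.0]]
red scene 140 [124.0, 189.8] [112, 181, 25, 19] [[428.0, -321.0, 102.0]]
red scene 122 [218.3, 218.7] [210, 211, 19, 16] [[666.0, -116.0, 102.0]]
red scene 89 [137.2, 201.3] [133, 191, 11, 21] [[493.0, -299.0, 102.0]]
black top 52 [231.9, 232.7] [229, 228, 7, 13] [[481.0, 72.0, 102.0]]
black top 28 [345.0, 224.9] [343, 220, 6, 12] [[510.0, -263.0, 102.0]]
black scene 222 [144.5, 221.3] [135, 210, 18, 21] [[578.0, -303.0, 102.0]]
black scene 73 [247.6, 159.6] [244, 153, 9, 14] [[483.0, 67.0, 102.0]]
black scene 16 [151.6, 231.1] [148, 226, 8, 9] [[621.0, -296.0, 102.0]]
rack 408 [[483.0, 266.0, 58.0], [537.0, 259.0, 58.0], [522.0, 161.0, 58.0], [468.0, 170.0, 58.0]] [502.66648737 213.96375782  58.        ]
tub 3204 [[645.0, -46.0, 119.0], [660.0, -169.0, 119.0], [436.0, -194.0, 119.0], [421.0, -72.0, 119.0]] [ 540.38322    -120.32054749  119.        ]
[[318.2, 0.0, 254.9], [0.0, 318.2, 187.3], [0.0, 0.0, 1.0]] [[0.386, 0.873, 0.298, 318.274], [-0.922, 0.365, 0.126, -543.666], [0.001, -0.323, 0.946, 373.109], [0.0, 0.0, 0.0, 1.0]]
```

Call:
move_arm --series '[[[0,0,0.0912],[0,0,0],1],[[0,0,0.0912],[0,0,0],1],[[0,0,0.0912],[0,0,0],1],[[0,0,0.0912],[0,0,0],1],[[0,0,0],[0.09,-0.56,0],0.5],[[0,0,0],[0.09,-0.56,0],-1],[[0,0,0],[0.09,-0.56,0],-1],[[0,0,0],[0.09,-0.56,0],-1],[[0,0,0],[0.09,-0.56,0],-1],[[0,0,0],[0.09,-0.56,0],-1],[[0,0,0],[0.09,-0.56,0],-1],[[0,0,0],[0.09,-0.56,0],-1],[[0,0,0],[0.09,-0.56,0],-1],[[0,0,0],[0.09,-0.56,0],-1],[[0,0,0],[0.09,-0.56,0],-1],[[0,0,0],[0.09,-0.56,0],-1],[[0,0,0],[0.09,-0.56,0],-1],[[0,0,0],[0.09,-0.56,0],-1],[[0,0,0],[0.09,-0.56,0],-1],[[0,0,0],[0.09,-0.56,0],-1]]'

```text
t: 3.3
tcp_pos: [463.2, 117.1, 250.6]
eef_rot: [-3.141, -0.001, -0.15]
wrist_force: [1.1, -0.2, 0.2]
finger_gap: 0.2
gripper_force: 0.0
```

Call:
move_arm --series '[[[0,0,0],[0.09,-0.56,0],-1],[[0,0,0],[0,0,0],-1],[[0,0,0],[0,0,0],-1]]'

```text
t: 3.6
tcp_pos: [476.5, 159.1, 250.1]
eef_rot: [3.141, 0.0, -0.148]
wrist_force: [0.2, -0.1, 0.1]
finger_gap: 0.2
gripper_force: 0.0
```

```bash
python3 - <<'E'
from h import *
o=arm.observe();print(o["t"],o["tcp_pos"].round(1),o["eef_rot"].round(3),o["finger_gap"])
i=arm.camera_info("wrist");im=arm.camera("wrist");cv2.imwrite("pics/w1.png",im[:,:,::-1]);np.save("w1T.npy",i["T"])
for k in ["blue","orange","black"]:
    for b in blobs(im,k,None,150)[:3]: print(k,b[0],b[1],b[2],at(i,[b[1]],103).round(1).tolist())
# overlay predicted rack model
y=-0.15;X=np.array([np.cos(y),np.sin(y),0]);Y=np.array([-np.sin(y),np.cos(y),0]);B=np.array([498.6,144,0])
a=np.linspace(0,6.28,60);v=im[:,:,::-1].copy()
for n,c in ((0,(255,0,0)),(75,(0,128,255)),(-75,(0,255,0))):
    C=B+n*Y; P=C+np.outer(np.cos(a),X)*14+np.outer(np.sin(a),Y)*14+[0,0,98]
    for p in proj(i,P): cv2.circle(v,tuple(int(q) for q in p),1,c,-1)
cv2.imwrite("pics/w1o.png",cv2.resize(v,(768,576)))
E
```

```text
3.6 [476.5 159.1 250.1] [ 3.141  0.    -0.148] 0.20310744186377402
blue 1280 [270.1, 159.7] [254, 132, 34, 62] [[490.8, 143.8, 103.0]]
orange 543 [178.2, 127.5] [161, 118, 38, 19] [[530.3, 217.1, 103.0]]
black 29111 [251.3, 342.2] [19, 238, 473, 146] [[289.4, 191.4, 103.0]]
```

View pics/w1o.png

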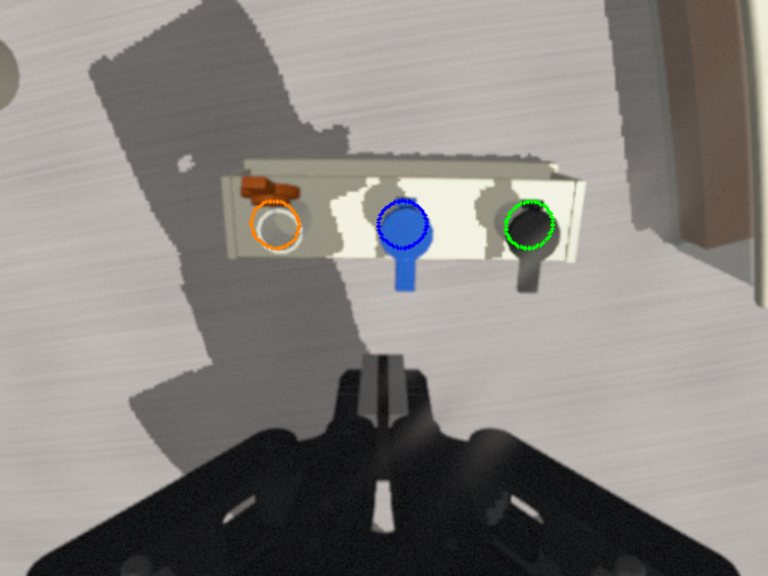

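The overlay is about 4 mm too far out: the orange ring is really at (280,231), against a prediction of (276,225). Refining with a fit of the discs.

```bash
python3 - <<'E'
from h import *
i=arm.camera_info("wrist");i["T"]=np.load("w1T.npy");im=cv2.imread("pics/w1.png")[:,:,::-1].copy()
for k,bx in (("blue",(240,120,60,90)),("black",(325,120,60,78))):
    if k=="black":
        x,y,w,h=bx;m=np.zeros((384,512),np.uint8);m[y:y+h,x:x+w]=(im[y:y+h,x:x+w].max(2)<75)
        m=cv2.morphologyEx(m,cv2.MORPH_OPEN,np.ones((3,3)));n,l,st,c=cv2.connectedComponentsWithStats(m);m=(l==1+np.argmax(st[1:,4]))
    else: m=blobs(im,k,bx,150)[0][3]
    m=cv2.morphologyEx(m.astype(np.uint8),cv2.MORPH_CLOSE,np.ones((5,5)))
    d=cv2.distanceTransform(m,cv2.DIST_L2,5);v,u=np.unravel_index(d.argmax(),d.shape)
    ys,xs=np.nonzero(m);b=ys>ys.max()-8
    print(k,m.sum(),d.max(),(u,v),"disc",at(i,[[u,v]],103)[0].round(1),"lipend",at(i,[[xs[b].mean(),ys.max()]],103)[0].round(1),"near hinge edge",at(i,[[xs.mean(),ys.min()]],103)[0].round(1))
print("orange ring",at(i,[[186.7,154],[184,150]],98).round(1).tolist())
# rack top corners seen: (222,177),(583,181),(576,262),(229,258) /1.5
print("rack",at(i,np.array([[234,178],[575,181],[568,262],[236,258]])/1.5,58).round(0).tolist())
o=np.array([[242,178],[297,185],[299,198],[242,195]])/1.5
for z in (110,130,145): print(z,at(i,o,z).round(0)[:,:2].tolist())
E
```

```text
blue 1285 16.778297 (np.int64(270), np.int64(155)) disc [495.  143.4 103. ] lipend [460.3 148.4 103. ] near hinge edge [514.7 140.6 103. ]
black 712 10.790699 (np.int64(352), np.int64(151)) disc [488.1  72.1 103. ] lipend [472.6  78.2 103. ] near hinge edge [503.   71.1 103. ]
orange ring [[505.7, 216.1, 98.0], [509.6, 217.7, 98.0]]
rack [[538.0, 249.0, 58.0], [503.0, 26.0, 58.0], [447.0, 33.0, 58.0], [484.0, 261.0, 58.0]]
110 [[540.0, 228.0], [532.0, 198.0], [525.0, 199.0], [531.0, 230.0]]
130 [[542.0, 221.0], [534.0, 194.0], [527.0, 195.0], [533.0, 224.0]]
145 [[543.0, 217.0], [535.0, 192.0], [529.0, 192.0], [535.0, 219.0]]
```

Blue mouth is about (495,143) and orange mouth about (506,217), with yaw -0.15. These agree with the 75 mm spacing and with the lip end. Next I go behind the orange cap and sweep it shut.

Call:
move_arm --series '[[[0,0,0],[0.352,-0.257,0],-1],[[0,0,0],[0.352,-0.257,0],-1],[[0,0,0],[0.352,-0.257,0],-1],[[0,0,0],[0,0,0.454],-1],[[0,0,0],[0,0,0.454],-1],[[0,0,0],[0,0,0.454],-1],[[0,0,0],[0,0,0],-1],[[0,0,0],[0,0,0],-1],[[0,0,0],[-0.11,0,0],-1],[[0,0,0],[-0.11,0,0],-1],[[0,0,0],[-0.11,0,0],-1],[[0,0,0],[-0.11,0,0],-1],[[0,0,0],[-0.1,0,0],-1],[[0,0,0],[-0.1,0,0],-1],[[0,0,0],[-0.1,0,0],-1]]'

```text
t: 5.15
tcp_pos: [510.2, 215.6, 141.4]
eef_rot: [-3.142, -0.0, -0.15]
wrist_force: [0.5, -0.0, 0.1]
finger_gap: 0.1
gripper_force: 0.4
```

Call:
move_arm --series '[[[0,0,0],[-0.1,0,0.04],-1],[[0,0,0],[-0.06,0,0.06],-1],[[0,0,0],[-0.02,0,0.06],-1],[[0,0,0],[0,0,0.03],-1],[[0,0,0],[0,0,0],-1],[[0,0,0],[0,0,0],-1]]'

```text
t: 5.75
tcp_pos: [496.9, 217.5, 126.0]
eef_rot: [3.141, 0.0, -0.151]
wrist_force: [0.1, -0.3, 0.3]
finger_gap: 0.3
gripper_force: 0.0
```

Call:
move_arm --series '[[[0,0,0],[0,0,0.02],-1],[[0,0,0],[0,0,0.02],-1],[[0,0,0],[0,0,0],-1],[[0,0,0],[0,0,0],-1]]'

```text
t: 6.15
tcp_pos: [496.9, 217.6, 123.1]
eef_rot: [-3.141, -0.0, -0.15]
wrist_force: [-0.1, -0.4, 0.8]
finger_gap: 0.4
gripper_force: 0.6
```

```bash
python3 - <<'E'
from h import *
im=arm.camera("wrist");sc=arm.camera("scene")
cv2.imwrite("pics/c1.png",np.hstack([cv2.resize(im[60:300,80:400],(440,330)),cv2.resize(sc[100:200,220:328],(356,330),interpolation=cv2.INTER_CUBIC)])[:,:,::-1])
E
```

```text
(no output)
```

View pics/c1.png

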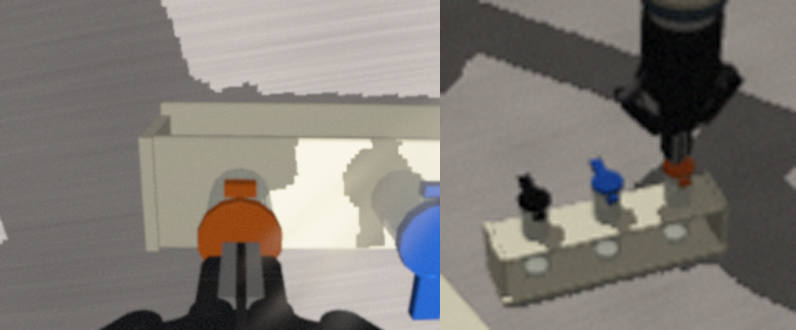

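Orange cap is folded down, with the disc at about (238,232) in the left crop. Contact is still light, so I press on until the force rises.

Call:
move_arm --series '[[[0,0,0],[0,0,0.0125],-1],[[0,0,0],[0,0,0.0125],-1],[[0,0,0],[0,0,0],-1]]'

```text
t: 6.55
tcp_pos: [496.9, 217.7, 122.7]
eef_rot: [-3.141, -0.001, -0.15]
wrist_force: [-5.5, -1.9, 18.9]
finger_gap: 0.3
gripper_force: 9.6
```

Call:
move_arm --series '[[[0,0,0],[0,0,-0.33],-1],[[0,0,0],[0,0,-0.33],-0.3],[[0,0,0],[-0.142,0.462,0],-0.3],[[0,0,0],[-0.142,0.462,0],-0.3],[[0,0,0],[0,0,0],-0.3],[[0,0,0],[0,0,0],-0.3],[[0,0,0],[0,0,0],-0.3]]'

```text
t: 7.25
tcp_pos: [463.9, 148.4, 174.0]
eef_rot: [-3.141, -0.001, -0.15]
wrist_force: [-0.1, -0.5, 0.1]
finger_gap: 30.0
gripper_force: 0.0
```

```bash
python3 - <<'E'
from h import *
i=arm.camera_info("wrist");im=arm.camera("wrist");sc=arm.camera("scene")
b=blobs(im,"blue",None,150)[0];print(b[:3])
print(arm.observe()["tcp_pos"],arm.observe()["finger_gap"])
m=b[3];ys,xs=np.nonzero(m)
print("lipend",at(i,[[xs[ys>ys.max()-6].mean(),ys.max()]],103).round(1))
cv2.imwrite("pics/c2.png",np.hstack([cv2.resize(im[60:384,80:512],(440,330)),cv2.resize(sc[100:200,220:328],(356,330),interpolation=cv2.INTER_CUBIC)])[:,:,::-1])
E
```

```text
(2388, [256.5, 171.4], [233, 134, 48, 84])
[463.79306515 148.60548753 173.75471781] 29.801521839089606
lipend [[460.1 148.6 103. ]]
```

View pics/c2.png

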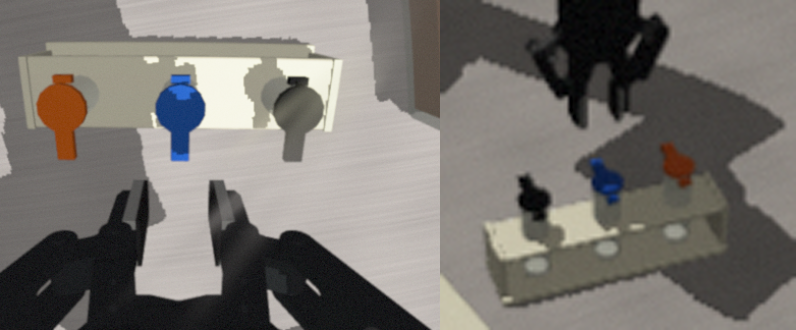

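Orange cap is shut at crop (62,108). The jaws sit either side of the blue lip at (180,145). Descending to pinch.

Call:
move_arm --series '[[[0,0,0],[0,0,0.254],-0.3],[[0,0,0],[0,0,0.254],-0.3],[[0,0,0],[0,0,0.254],-0.3],[[0,0,0],[0,0,0],-0.3],[[0,0,0],[0,0,0],-1],[[0,0,0],[0,0,0],-1],[[0,0,0],[0,0,0],-1],[[0,0,0],[0,0,0],-1]]'

```text
t: 8.15
tcp_pos: [463.3, 147.8, 113.5]
eef_rot: [-3.142, -0.001, -0.15]
wrist_force: [-0.5, -3.8, -0.8]
finger_gap: 9.6
gripper_force: 58.6
```

Call:
move_arm --series '[[[0,0,0],[0.007,0,-0.093],-1],[[0,0,0],[0.021,0,-0.091],-1],[[0,0,0],[0.034,0,-0.087],-1],[[0,0,0],[0.047,0,-0.081],-1],[[0,0,0],[0.058,0,-0.073],-1],[[0,0,0],[0,0,0],-1]]'

```text
t: 8.75
tcp_pos: [477.0, 145.6, 147.6]
eef_rot: [3.141, -0.001, -0.15]
wrist_force: [1.9, -4.8, -5.2]
finger_gap: 7.8
gripper_force: 58.5
```

Call:
move_arm --series '[[[0,0,0],[0.069,0,-0.063],-1],[[0,0,0],[0.078,0,-0.052],-1],[[0,0,0],[0.085,0,-0.04],-1],[[0,0,0],[0.09,0,-0.027],-1],[[0,0,0],[0.093,0,-0.014],-1],[[0,0,0],[0,0,0],-1]]'

```text
t: 9.35
tcp_pos: [511.0, 141.2, 163.1]
eef_rot: [-3.14, -0.002, -0.151]
wrist_force: [-0.3, 0.5, 0.0]
finger_gap: -0.1
gripper_force: 0.0
```

```bash
python3 - <<'E'
from h import *
im=arm.camera("wrist");sc=arm.camera("scene")
cv2.imwrite("pics/c3.png",np.hstack([cv2.resize(im[60:384,80:512],(440,330)),cv2.resize(sc[100:200,220:328],(356,330),interpolation=cv2.INTER_CUBIC)])[:,:,::-1])
E
```

```text
(no output)
```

View pics/c3.png

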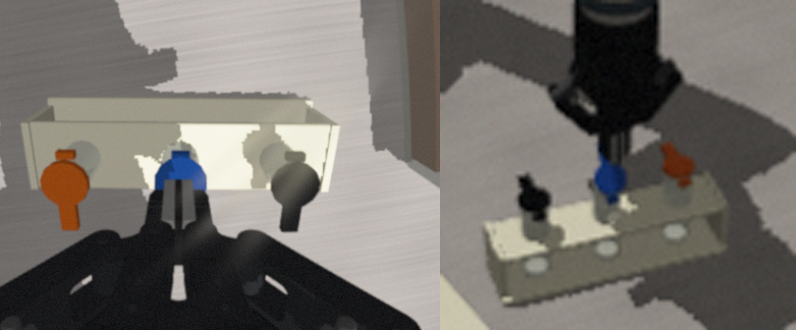

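The lip slipped out with the blue cap part open. I back off, measure its angle, then push it from the front.

Call:
move_arm --series '[[[0,0,0],[0,0,-0.25],-1],[[0,0,0],[-0.538,0,0],-1],[[0,0,0],[-0.538,0,0],-1],[[0,0,0],[0,0,0],-1],[[0,0,0],[0,0,0],-1]]'

```text
t: 9.95
tcp_pos: [423.3, 154.0, 182.6]
eef_rot: [-3.142, -0.0, -0.149]
wrist_force: [0.7, 0.3, 1.1]
finger_gap: -0.3
gripper_force: 0.0
```

```bash
python3 - <<'E'
from h import *
i=arm.camera_info("wrist");im=arm.camera("wrist");ob=arm.observe();print(ob["tcp_pos"].round(1))
B=np.array([495,143.3,98]);X=np.array([.9888,-.1494,0]);Y=np.array([.1494,.9888,0]);Hg=B+18*X
m=blobs(im,"blue",None,100)[0];print(m[:3]);m=m[3]
def capmask(th):
    ux=-np.cos(th)*X+np.array([0,0,np.sin(th)]);n=np.sin(th)*X+np.array([0,0,np.cos(th)])
    r=np.zeros(m.shape,np.uint8);a=np.linspace(0,2*np.pi,40)
    D=[18*ux+16*np.cos(t)*ux+16*np.sin(t)*Y for t in a];L=[k*ux+j*Y for k,j in ((30,-6),(53,-6),(53,6),(30,6))]
    for S in (D,L):
        P=np.array([Hg+p+n*h for p in S for h in (0,6)]);cv2.fillConvexPoly(r,cv2.convexHull(proj(i,P).round().astype(np.int32)),1)
    return r.astype(bool)
for th in np.arange(0,1.9,.1):
    r=capmask(th);print(round(th,1),round((r&m).sum()/(r|m).sum(),3),end="; ")
cv2.imwrite("pics/w4.png",im[:,:,::-1])
E
```

```text
[424.5 154.2 182.8]
(2359, [256.1, 94.8], [230, 66, 53, 69])
0.0 0.628; 0.1 0.644; 0.2 0.665; 0.3 0.693; 0.4 0.719; 0.5 0.746; 0.6 0.771; 0.7 0.783; 0.8 0.82; 0.9 0.801; 1.0 0.691; 1.1 0.592; 1.2 0.473; 1.3 0.334; 1.4 0.183; 1.5 0.057; 1.6 0.008; 1.7 0.007; 1.8 0.005;
```

Blue cap is at about 0.83 rad. Pushing it upright with the closed fingers.

Call:
move_arm --series '[[[0,0,0],[0,0,0.26],-1],[[0,0,0],[0,0,0.26],-1],[[0,0,0],[0.237,0,0],-1],[[0,0,0],[0.237,0,0],-1],[[0,0,0],[0.094,0,-0.06],-1],[[0,0,0],[0.094,0,-0.06],-1],[[0,0,0],[0.094,0,-0.04],-1],[[0,0,0],[0.094,0,0],-1],[[0,0,0],[0.094,0,0],-1],[[0,0,0],[0.094,0,0],-1],[[0,0,0],[0.03,0,0],-1],[[0,0,0],[0,0,0],-1],[[0,0,0],[-0.3,0,0],-1],[[0,0,0],[-0.5,0,-0.2],-1],[[0,0,0],[-0.3,0,-0.3],-1],[[0,0,0],[0,0,0],-1]]'

```text
t: 11.6
tcp_pos: [419.4, 154.5, 195.3]
eef_rot: [-3.141, -0.001, -0.149]
wrist_force: [-0.6, 0.8, -0.1]
finger_gap: 0.3
gripper_force: 0.0
```

```bash
python3 - <<'E'
from h import *
im=arm.camera("wrist");sc=arm.camera("scene");print(arm.observe()["tcp_pos"])
cv2.imwrite("pics/c4.png",np.hstack([cv2.resize(im[0:324,80:512],(440,330)),cv2.resize(sc[100:200,220:328],(356,330),interpolation=cv2.INTER_CUBIC)])[:,:,::-1])
E
```

```text
[421.9219852  154.53679787 194.25656274]
```

View pics/c4.png

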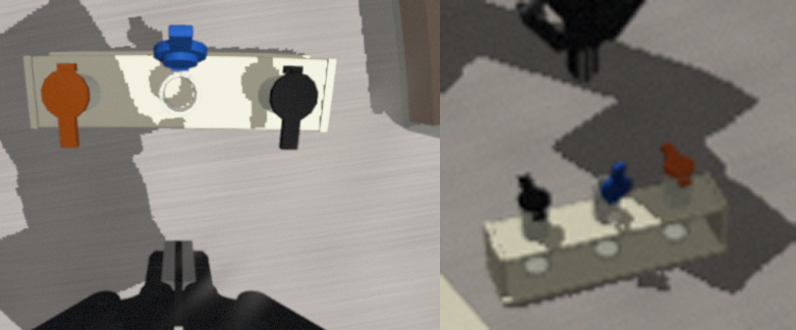

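Blue cap stands beyond upright, with its mouth at crop (179,93). Orange and black are shut. Now I locate the swab roughly and refine the mouth.

```bash
python3 - <<'E'
from h import *
i=arm.camera_info("wrist");print("mouth",at(i,[[255.7,91.3]],98).round(1))
for z in (115,125,135,145): print(z,at(arm.camera_info("top"),[[356.2,225.8]],z).round(1)[0],at(arm.camera_info("scene"),[[137.2,201.3]],z).round(1)[0])
b=arm.cut_out("top","stand")[:1]
E
```

```text
mouth [[497.  143.1  98. ]]
115 [ 508.5 -293.5  115. ] [ 506.6 -300.3  115. ]
125 [ 508.5 -291.1  125. ] [ 516.7 -301.1  125. ]
135 [ 508.5 -288.8  135. ] [ 526.9 -301.9  135. ]
145 [ 508.5 -286.4  145. ] [ 537.  -302.8  145. ]
```

Call:
move_arm --series '[[[0,0,0],[0.093,0.548,-0.083],0],[[0,0,0],[0.093,0.548,-0.083],1],[[0,0,0],[0.093,0.548,-0.083],1],[[0,0,0],[0.093,0.548,-0.083],1],[[0,0,0],[0.093,0.548,-0.083],1],[[0,0,0],[0.093,0.548,-0.083],1],[[0,0,0],[0.093,0.548,-0.083],1],[[0,0,0],[0.093,0.548,-0.083],1],[[0,0,0],[0.093,0.548,-0.083],1],[[0,0,0],[0.093,0.548,-0.083],1],[[0,0,0],[0,0,0],1],[[0,0,0],[0,0,0],1],[[0,0,0],[0,0,0],1]]'

```text
t: 13.05
tcp_pos: [429.0, -289.8, 259.0]
eef_rot: [-3.14, 0.002, -0.151]
wrist_force: [-0.2, 0.1, 0.1]
finger_gap: 85.4
gripper_force: 0.0
```

```bash
python3 - <<'E'
from h import *
i=arm.camera_info("wrist");im=arm.camera("wrist");np.save("w5T.npy",i["T"]);print(arm.observe()["tcp_pos"].round(1),arm.observe()["finger_gap"])
cv2.imwrite("pics/w5.png",im[:,:,::-1])
for b in blobs(im,"red",None,60)[:4]: print(b[:3],at(i,[b[1]],125).round(1))
cv2.imwrite("pics/w5v.png",cv2.resize(im,(768,576))[:,:,::-1])
E
```

```text
[ 429.2 -289.5  259.2] 85.38461597143042
(813, [279.6, 227.9], [252, 212, 66, 35]) [[ 383.2 -304.7  125. ]]
(655, [251.5, 84.1], [238, 70, 28, 30]) [[ 508.3 -298.7  125. ]]
```

View pics/w5v.png

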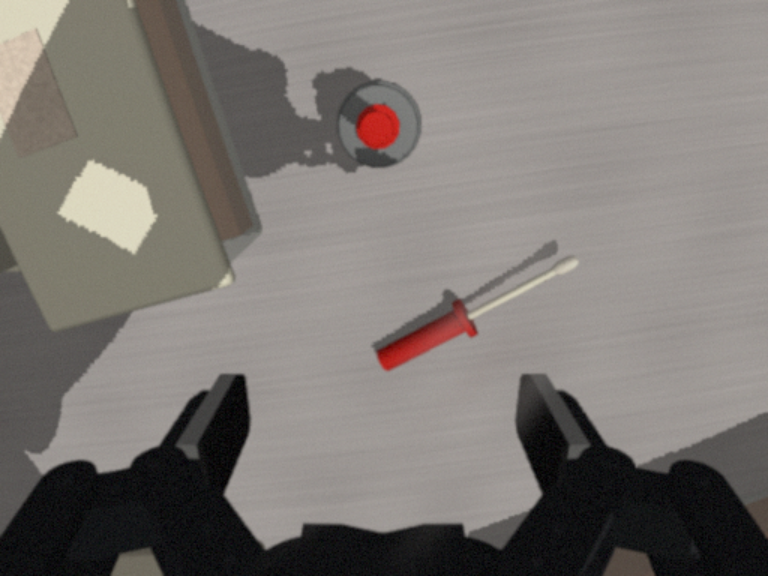

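Two swabs are in view. One lies at (480,310), about 169 mm long, which is too big. The other stands in the grey stand at (377,127), with a red disc 28 px wide that matches the 26 mm collar. The standing one is the one meant, at (508,-299). Grasping it.

Call:
move_arm --series '[[[0,0,0],[0.497,-0.015,0],1],[[0,0,0],[0.497,-0.015,0],1],[[0,0,0],[0,0,0],1],[[0,0,0],[0,0,0.45],1],[[0,0,0],[0,0,0.45],1],[[0,0,0],[0,0,0.45],1],[[0,0,0],[0,0,0.26],1],[[0,0,0],[0,0,0],1],[[0,0,0],[0,0,0],0],[[0,0,0],[0,0,0],-1],[[0,0,0],[0,0,0],-1],[[0,0,0],[0,0,0],-1],[[0,0,0],[0,0,0],-1],[[0,0,0],[0,0,0],-1]]'

```text
t: 14.5
tcp_pos: [508.7, -300.1, 132.0]
eef_rot: [3.141, -0.001, -0.15]
wrist_force: [-0.7, 0.6, 4.1]
finger_gap: 14.5
gripper_force: 58.3
```

Call:
move_arm --series '[[[0,0,0],[0,0,-0.06],-1],[[0,0,0],[0,0,-0.15],-1],[[0,0,0],[0,0,-0.25],-1],[[0,0,0],[0,0,-0.25],-1],[[0,0,0],[0,0,-0.25],-1],[[0,0,0],[0,0,-0.25],-1],[[0,0,0],[0,0,-0.25],-1],[[0,0,0],[0,0,-0.25],-1],[[0,0,0],[0,0,-0.25],-1],[[0,0,0],[0,0,-0.12],-1],[[0,0,0],[0,0,0],-1],[[0,0,0],[0,0,0],-1]]'

```text
t: 15.7
tcp_pos: [508.0, -299.7, 297.2]
eef_rot: [-3.141, 0.001, -0.15]
wrist_force: [0.1, 0.5, 0.3]
finger_gap: 14.6
gripper_force: 58.4
```

```bash
python3 - <<'E'
from h import *
o=arm.observe();print(o["tcp_pos"].round(1),o["finger_gap"])
a=arm.camera("scene");t=arm.camera("top");i=arm.camera_info("scene")
T=o["tcp_pos"];P=np.array([T+[0,0,-117],T+[0,0,-101],T+[0,0,-37],T+[0,0,23]]);print(proj(i,P).round(1).tolist())
u,v=proj(i,T[None]+[0,0,-60])[0].astype(int)
x0,y0=max(u-40,0),max(v-40,0)
cv2.imwrite("pics/c6.png",cv2.resize(a[y0:y0+80,x0:x0+100],(750,600),interpolation=cv2.INTER_CUBIC)[:,:,::-1]);print(x0,y0)
E
```

```text
[ 508.  -299.7  297.2] 14.57577856454236
[[132.6, 185.5], [131.4, 181.3], [126.1, 164.0], [120.9, 146.4]]
88 130
```

View pics/c6.png

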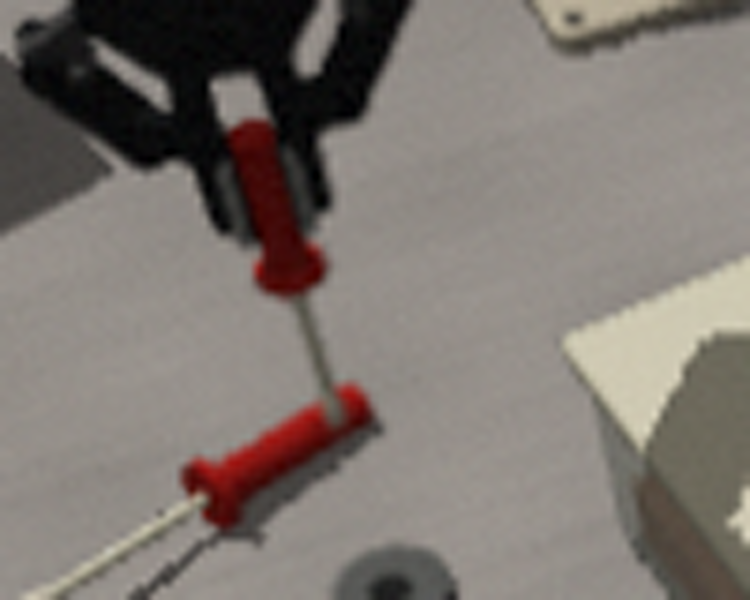

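Swab is vertical, with its tip at crop (337,418), exactly where I predicted. Carrying it high over the tub.

Call:
move_arm --series '[[[0,0,0],[-0.035,-0.195,0],-1],[[0,0,0],[-0.07,-0.389,0],-1],[[0,0,0],[-0.07,-0.389,0],-1],[[0,0,0],[-0.07,-0.389,0],-1],[[0,0,0],[-0.07,-0.389,0],-1],[[0,0,0],[-0.07,-0.389,0],-1],[[0,0,0],[-0.07,-0.389,0],-1],[[0,0,0],[-0.07,-0.389,0],-1],[[0,0,0],[-0.07,-0.389,0],-1],[[0,0,0],[-0.07,-0.389,0],-1],[[0,0,0],[-0.07,-0.389,0],-1],[[0,0,0],[-0.07,-0.389,0],-1],[[0,0,0],[-0.07,-0.389,0],-1],[[0,0,0],[-0.07,-0.389,0],-1],[[0,0,0],[-0.035,-0.195,0],-1],[[0,0,0],[0,0,0],-1],[[0,0,0],[0,0,0],-1],[[0,0,0],[0,0,0],-1]]'

```text
t: 17.6
tcp_pos: [495.8, 142.1, 297.3]
eef_rot: [3.141, 0.001, -0.151]
wrist_force: [0.8, 0.2, -0.9]
finger_gap: 14.4
gripper_force: 58.6
```

```bash
python3 - <<'E'
from h import *
i=arm.camera_info("wrist");im=arm.camera("wrist");o=arm.observe();print(o["tcp_pos"].round(2),o["eef_rot"].round(3),o["finger_gap"])
B=np.array([[496,143.2,98]]);print("mouth px",proj(i,B),"tip px",proj(i,o["tcp_pos"][None]-[[0,0,117]]))
cv2.imwrite("pics/w7.png",im[:,:,::-1])
u,v=proj(i,B)[0].astype(int);a=np.linspace(0,6.28,24)
vis=cv2.resize(im[v-75:v+75,u-100:u+100],(800,600),interpolation=cv2.INTER_CUBIC)[:,:,::-1];print(u,v)
cv2.imwrite("pics/c7.png",vis)
E
```

```text
[495.97 141.97 297.46] [ 3.141  0.    -0.151] 14.533095530614329
mouth px [[254.07066329 162.79239569]] tip px [[255.45551119 188.53679965]]
254 162
```

View pics/c7.png

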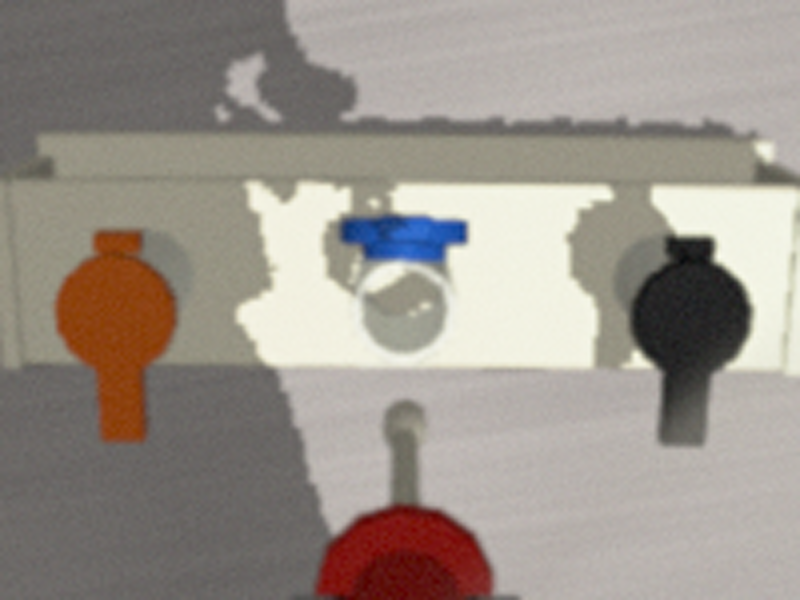

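Mouth ring is at crop (406,308), within about 1 mm of plan, and the tip is at (405,415), in line with it. Orange and black are shut, blue is open. Lowering 72 mm so the tip ends about 10 mm above the rim.

Call:
move_arm --series '[[[0,0,0],[0,0,0.06],-1],[[0,0,0],[0,0,0.12],-1],[[0,0,0],[0,0,0.12],-1],[[0,0,0],[0,0,0.12],-1],[[0,0,0],[0,0,0.12],-1],[[0,0,0],[0,0,0.12],-1],[[0,0,0],[0,0,0.12],-1],[[0,0,0],[-0.006,0,0.07],-1],[[0,0,0],[0,0,0.04],-1],[[0,0,0],[0,0,0.015],-1],[[0,0,0],[0,0,0],-1],[[0,0,0],[0,0,0],-1],[[0,0,0],[0,0,0],-1],[[0,0,0],[0,0,0],-1],[[0,0,0],[0,0,0],-1]]'

```text
t: 19.15
tcp_pos: [495.8, 142.8, 225.5]
eef_rot: [-3.141, -0.0, -0.15]
wrist_force: [0.7, -0.2, -1.4]
finger_gap: 14.5
gripper_force: 58.6
```

```bash
python3 - <<'E'
from h import *
i=arm.camera_info("wrist");im=arm.camera("wrist");o=arm.observe();T=o["tcp_pos"];print(T.round(2),o["eef_rot"].round(3),abs(o["qvel"]).max(),o["gripper_force"],o["wrist_force"])
print("tip px",proj(i,T[None]-[[0,0,117]]).round(1),"mouth",proj(i,[[495,142.2,98]]).round(1))
for k in ("blue","orange"):
    for b in blobs(im,k,None,60)[:1]: print(k,b[:3])
# scene check of mouth/tip
s=arm.camera("scene");cv2.imwrite("pics/s8.png",s[:,:,::-1])
# edge-based ring check: Hough circles near mouth
u,v=proj(i,[[495,142.2,98]])[0].astype(int);g=cv2.cvtColor(im,cv2.COLOR_RGB2GRAY)[v-40:v+40,u-40:u+40];g=cv2.resize(g,None,fx=3,fy=3,interpolation=2)
c=cv2.HoughCircles(g,cv2.HOUGH_GRADIENT,1,20,param1=80,param2=15,minRadius=36,maxRadius=85)
if c is not None:
    for q in c[0][:4]: print("circle",(u-40+q[0]/3).round(1),(v-40+q[1]/3).round(1),q[2]/3)
E
```

```text
[495.76 142.76 225.44] [-3.141 -0.    -0.15 ] 0.001448477197238385 58.552170395851135 [ 0.08629889 -0.27071602 -0.52473397]
tip px [[255.4 188.9]] mouth [[256.2 185.5]]
blue (399, [255.5, 165.4], [237, 160, 39, 13])
orange (1477, [165.3, 191.5], [146, 162, 38, 65])
circle 255.8 185.8 13.666667
circle 250.2 180.2 21.433334
circle 256.2 160.8 14.8
circle 236.8 166.2 12.116666
```

```bash
python3 -c "
from rig import arm
print(arm.close_job())"
```

```text
the job is handed in; nothing more can be done
None
```

The job is handed in at about 19 s, no verdict returned: orange and black caps are shut, the blue cap is open past upright, and the swab is held upright and still, its tip about 10 mm above the blue tube's rim and an estimated 1–2 mm off centre.

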